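Close a pocket watch in the case press

ROBOT

A 6-joint arm with a two-finger parallel gripper is mounted at the origin on the work surface. World frame = base frame: x ahead of the robot, y to its left, z up, the work surface at z = 0. Lengths are in m, angles in rad, forces in N, time in s.
With the tool pointing down it reaches from about 0.3 to 0.875 m from the base axis. Payload 6.4 kg.
Tool frame: the origin (TCP) lies at the very end of the fingers, on their centre line; the grasp point (between the pads) lies 19 mm behind it (ctrl.tcp_to_grasp is the distance from the TCP to the grasp point, in m); z points along the fingers, y is the direction in which the jaws open and shut (so a half turn about z gives the same grasp; the last joint's range is limited). The gripper opens to 85 mm and grips with 20 to 120 N. Pads are 22 mm wide; open, the fingers measure 114 mm over their backs; the gripper's body (76 mm by 85 mm) begins 54 mm behind the grasp point. The pads swing forward as they close: fully open they stand 13 mm farther back than shut.
Start: joints at [-1.333, 0.181, 1.607, -0, 1.354, -0.206], TCP at [0.247, -0.519, 0.231] pointing down, gripper open.
Joint ranges: [-2.99, 2.99], [-0.89, 2.07], [0.3, 2.58], [-1.14, 4.28], [0, 2.63], [-3.12, 3.12]. Speed limits (rad/s): [2.57, 2.57, 3.01, 3.14, 3.14, 3.14].

INTERFACE

Orientations are given as a unit quaternion [w, x, y, z].
In Python, from bench import ctrl gives the robot as it stands. The module is installed in compiled form; this text tells all that it offers.
- The arm moves only by the tool drive_tool, never from a script. Its argument "deltas" is a list of rows, each an object with "slide": the shift along the tool's x, y, z as a fraction of full scale, a list of three; "delta_rot": the turn, a rotation vector about the tool's x, y, z as a fraction of full scale, a list of three; "hand": the opening, from 0 (shut) to 1 (fully open). In form: [{"slide": [tx, ty, tz], "delta_rot": [wx, wy, wz], "hand": hand}, ...]. A call has exactly 5 rows; each row shifts and turns the commanded pose from where the row before left it, along the tool's axes as they then stand; what a row does not reach is not made up. Full scale, the value 1, is 50 mm for a shift and 180 degrees for a turn. A row lasts 1/8 s, in which the tool goes at most 62.5 mm and 10.7 degrees, less where a joint would pass 70% of its speed; a pose out of reach is approached as far as the arm can. A call with a number of a shift or a turn outside -1 to 1 is refused whole. A call with a gripper value outside its range is refused whole. The fingers move at their own pace and stop on an object; the grip force is fixed at half the most. Time passes only in rows, so rows that do not move let the fingers close, or fill a call up. It gives the time, the measured TCP pose, the force and the opening at its end, in the units of the state.
- ctrl.get_obs(): the state, without advancing time (a new reading comes with each control period).
- ctrl.camera(name): name is "scene" or "top" or "wrist"; returns a dict with "frame" (420x560x3 uint8, red, green, blue), "mtx" (3x3 intrinsics, pixels), "R" (3x3) and "t" (3): a world point X has camera coordinates R X + t. Camera axes: x right, y down, z forward; pixel columns grow to the right and rows downward; lengths in m; the calibration is good to about 2 mm. A picture is of the moment at which its call begins. There is no depth.
- ctrl.hand_in(): hands the job in, once; it reports no verdict.
The state is a dict: "time_s": time; "q": joint angles; "dq": joint speeds; "joint_efforts": joint torques, N m; "eef_pos": TCP position; "eef_rot": TCP orientation; "wrist_force": force on the tool from outside, world axes, zero at the start; "torque": the same for the moment, N m; "opening": opening from 0.0 (shut) to 1.0 (fully open).
Only numpy, scipy, OpenCV 4.12 (cv2) and the standard library are available. Lean on these libraries where they do the work, as an engineer would, in place of code of your own. Each camera call takes 0.05 s, during which the arm holds its last target.

TASK

Push the sliding shuttle with the silver pocket watch all the way in under the ram of the case press. Then turn the crank on top clockwise until you feel the die touch the watch, and from that touch add a quarter of a turn more, neither much less nor much more, for too much crushes the case. Let go and leave the watch clamped like that, with the other things on the bench left alone.

Things in the scene. Friction and masses are not known exactly. Their poses are not given: they have to be found in the camera images.
- press: the case press, fixed to the bench: grey base 170 x 160 x 18 mm, two upright steel columns 18 mm thick at 62 mm to either side (its y = +62 and -62 mm), joined by a grey bridge (44 x 156 mm, from 135 to 160 mm up) that carries the crank. Origin on the bench right below the crank axis; its x axis points along the shuttle's way in, away from the robot, z up
- shuttle (a joint): how far the aluminium shuttle has been pushed in along the press's x axis, m: 0 = pulled out (as at the start), 0.055 = home against its stop, watch under the ram. It takes about 3 N to slide, stays where it is left
- shuttle_knob (a point): centre of the black upright knob on the shuttle's near end: 16 mm thick, 36 mm tall, standing on the 26 mm wide tongue whose top is 29 mm above the bench; its lower end is 18 mm below this point. It lies 125 mm before the watch's centre
- watch: round silver pocket watch, 41 mm across, 14 mm thick, lying loose, back up, between four short white pins on the shuttle, its crown and bow towards the robot; origin at the centre of its underside, z up. More than 85 N from the die crushes it
- ram: upright steel ram under the bridge; origin at the centre of its collar's lower end, z up. It goes straight down 20 mm a turn of the crank. Below hang a sprung steel holder and a white nylon die, 20 mm across, set to a different depth each time: its flat end is 20 to 30 mm below this point, not measured. The spring yields to the watch only above 25 N, then takes 7 N more per mm of ram travel
- crank (a joint): angle of the crank, rad, growing as it turns clockwise seen from above, which lowers the ram; starts at 0 to 0.8. Steady friction of 4 to 7 N at its knob; it stays where it is left. At the touch the resistance at the knob jumps by about 2 to 3 N, then grows by about 2.5 N over the next quarter turn. From the start to the touch it takes 0.6 to 1.25 turns
- crank_axis (a point): point on the upright axis of the crank, at the height of the middle of its knob
- crank_knob (a point): centre of the black upright knob of the crank, 16 mm thick, 42 mm tall, free to spin on its pin, 42 mm from the crank axis; at crank angle 0 it lies on the press's +y side. Its lower end is 22 mm below this point, 2 mm above the flat crank arm
- tray: black plastic parts tray with cells, 120 x 160 x 22 mm, origin under its centre; leave alone
- wristwatch: gold wristwatch with its bracelet laid out, about 40 x 155 x 23 mm, origin under its centre; leave alone
- opener: steel case opener, a bar 150 mm long and 18 mm thick, origin under its handle; leave alone
Not all that is in view belongs to the job. Several things have the shape of the watch; the one meant has the colours described above.

How it is judged:
By the outcome, as a careful person would: the job done as asked, in the order asked, and still so for the second after the job is handed in, with the robot touching nothing.
It also fails if it takes over 69 s, if anything falls off the work surface, if the arm or the gripper's body presses on something with over 40 N, if the wrist force passes 120 N, or if a joint passes its speed limit or range.

## Working session

There is one attempt and no reset: what is moved stays moved. The work goes in short steps, Python scripts to look and compute and a tool call to move; the robot and the scene stay as the last step left them, time stands still between calls to the robot, and variables do not carry over. Pictures are saved under pics/ and viewed, and the job is handed in when it is done.

Besides the shell and the picture viewer there is one more tool, called after "Call:" in YAML: its name, and indented under it one key for each argument. drive_tool: Moves the arm, as the interface text tells. Its arguments: {"type":"object","properties":{"deltas":{"type":"array","items":{"type":"object","properties":{"slide":{"type":"array","items":{"type":"number"}},"delta_rot":{"type":"array","items":{"type":"number"}},"hand":{"type":"number"}}}}},"required":["deltas"]}

```bash
mkdir -p pics; cat > h.py <<'E'
import numpy as np,cv2
from bench import ctrl
def snap(n,f):
    c=ctrl.camera(n); cv2.imwrite('pics/'+f+'.png',c['frame'][:,:,::-1]); np.savez('pics/'+f+'.npz',**{k:c[k] for k in('frame','mtx','R','t')}); return c
def proj(c,X):
    p=c['mtx']@(c['R']@np.array(X,float)+c['t']); return p[:2]/p[2]
def ray(c,uv,z):
    d=c['R'].T@np.linalg.inv(c['mtx'])@np.array([uv[0],uv[1],1.]); o=-c['R'].T@c['t']; return o+d*(z-o[2])/d[2]
def crop(f,x0,y0,x1,y1,s):
    im=cv2.imread('pics/'+f+'.png')[y0:y1,x0:x1]; cv2.imwrite('pics/'+f+'_c%d_%d.png'%(x0,y0),cv2.resize(im,None,fx=s,fy=s,interpolation=cv2.INTER_CUBIC))
E
python3 - <<'E'
from h import *
for n in('scene','top','wrist'):
    c=snap(n,n+'0')
    print(n,(-c['R'].T@c['t']).round(3),c['R'][2].round(2))
o=ctrl.get_obs();print(o)
E
```

```text
scene [0.976 0.557 1.027] [-0.37 -0.5  -0.78]
top [0.408 0.008 1.483] [ 0.09 -0.02 -1.  ]
wrist [ 0.319 -0.485  0.372] [-0.28 -0.13 -0.95]
{'time_s': 0.15, 'q': array([-1.33328230e+00,  1.81387497e-01,  1.60777429e+00, -4.35669147e-06,
        1.35379160e+00, -2.06272314e-01]), 'dq': array([-0.00156846, -0.00339653, -0.00254814,  0.00102058,  0.00107325,
        0.00049276]), 'joint_efforts': array([ 1.21338024e-03, -4.45258570e+01, -3.51693535e+01, -2.45291349e-04,
        5.81053479e-03, -8.85295293e-06]), 'eef_pos': array([ 0.24681113, -0.51887012,  0.23058343]), 'eef_rot': array([-6.80246781e-04,  9.75482225e-01,  2.20077180e-01, -1.27540985e-05]), 'wrist_force': array([-0.53010569, -0.23666303,  0.14619865]), 'torque': array([-0.00254149, -0.03003652,  0.02519801]), 'opening': 1.0009089663520434}
```

View pics/scene0.png

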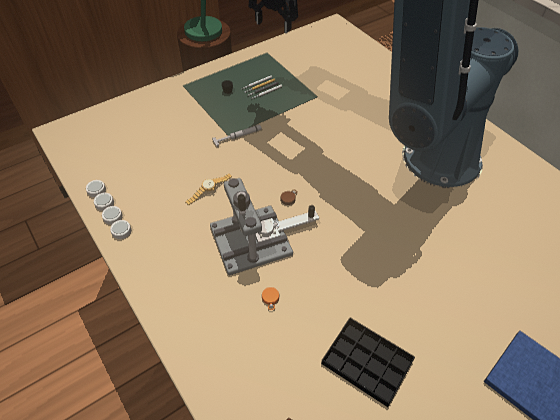

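View pics/top0.png

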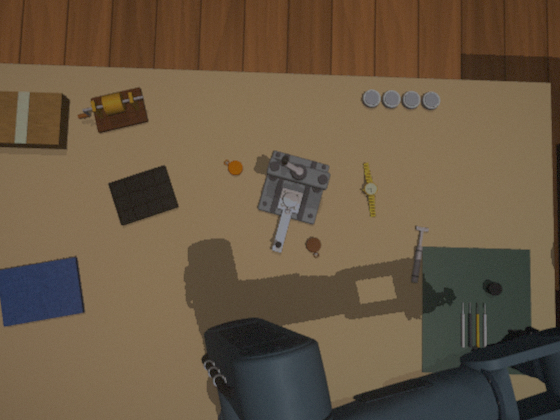

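```bash
python3 - <<'E'
from h import *
crop('top0',245,140,345,260,6); crop('scene0',195,165,335,285,5)
E
```

```text
(no output)
```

View pics/top0_c245_140.png

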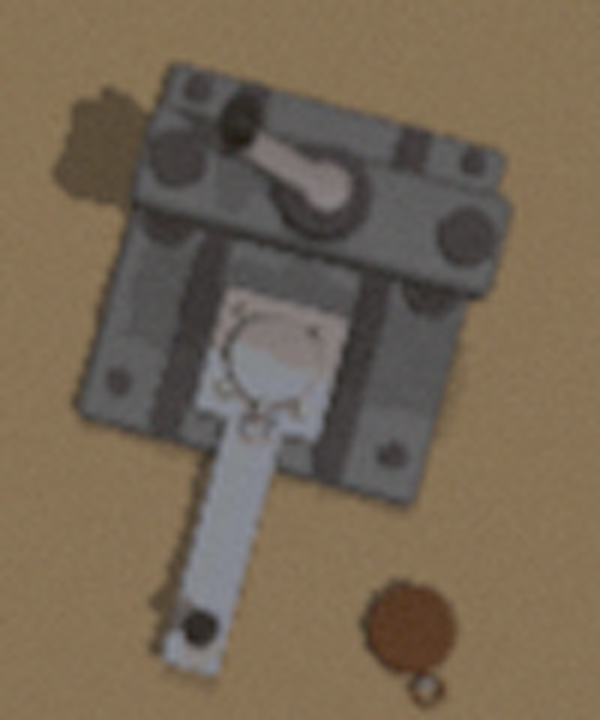

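View pics/scene0_c195_165.png

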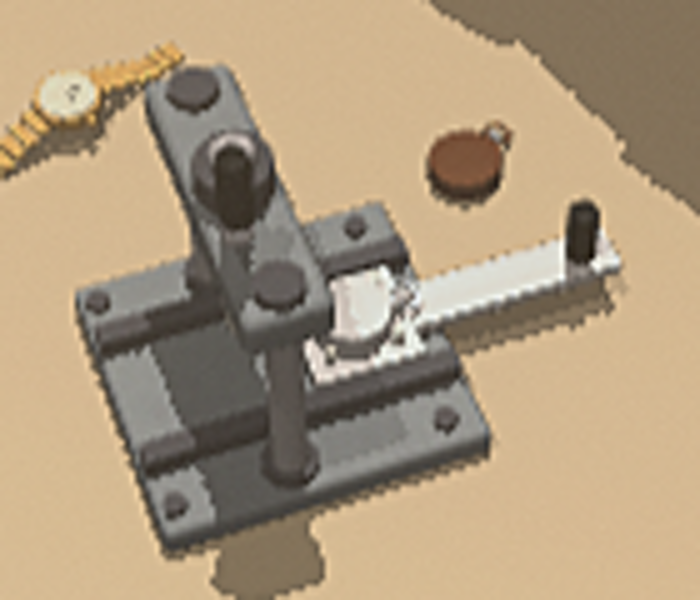

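```bash
cat > fit.py <<'E'
from h import *
from scipy.optimize import least_squares
T=dict(np.load('pics/top0.npz'));S=dict(np.load('pics/scene0.npz'))
def tp(u,v):return np.array([245+(u+.5)/6-.5,140+(v+.5)/6-.5])
def sp(u,v):return np.array([195+(u+.5)/5-.5,165+(v+.5)/5-.5])
obs=[(T,tp(78,410),(-85,80,18)),(T,tp(410,503),(-85,-80,18)),(T,tp(505,150),(85,-80,18)),(T,tp(170,65),(85,80,18)),
(T,tp(492,300),(-22,-78,160)),(T,tp(512,202),(22,-78,160)),(T,tp(132,200),(-22,78,160)),
(T,tp(200,622),(-180,0,65)),
(S,sp(490,437),(-85,80,18)),(S,sp(163,538),(85,80,18)),(S,sp(78,290),(85,-80,18)),(S,sp(380,205),(-85,-80,18)),
(S,sp(583,207),(-180,0,65)),(S,sp(327,318),(-22,78,160)),(S,sp(240,327),(22,78,160)),(S,sp(148,85),(22,-78,160)),(S,sp(230,68),(-22,-78,160))]
def w(p,l):
    c,s=np.cos(p[2]),np.sin(p[2]);l=np.array(l)/1000
    return np.array([p[0]+c*l[0]-s*l[1],p[1]+s*l[0]+c*l[1],l[2]])
f=lambda p:np.concatenate([proj(c,w(p,l))-uv for c,uv,l in obs])
r=least_squares(f,[.65,0,0],loss='soft_l1')
if __name__=='__main__':
    print(r.x);print(f(r.x).reshape(-1,2).round(1))
    p=r.x
    print('knob',w(p,(-180,0,47)))
    for z in(.16,.18,.2,.22,.24): 
        print(z,[ (ray(c,uv,z)[:2]-p[:2]).round(4) for c,uv in((T,tp(242,105)),(S,sp(232,150)),(T,tp(240,132)))])
E
python3 fit.py
```

```text
[ 0.63122657 -0.07070903 -0.23473273]
[[-0.1 -3. ]
 [ 1.2 -3.3]
 [ 0.9 -3.7]
 [ 0.8 -4.7]
 [-1.4  1.3]
 [-0.3  0.7]
 [-2.2  1.6]
 [-0.6  2.3]
 [-3.   0.3]
 [-3.9  1.5]
 [-5.5  0.8]
 [-3.7 -0.5]
 [ 1.8 -0.1]
 [ 4.4 -3.8]
 [ 2.8  0.2]
 [-0.1 -1.2]
 [ 1.2 -2.7]]
knob [ 0.45616279 -0.02884408  0.047     ]
0.16 [array([0.0421, 0.0313]), array([-0.0064, -0.0212]), array([0.0307, 0.0318])]
0.18 [array([0.0381, 0.032 ]), array([ 0.0017, -0.0062]), array([0.0269, 0.0325])]
0.2 [array([0.0341, 0.0327]), array([0.0098, 0.0088]), array([0.023 , 0.0332])]
0.22 [array([0.03  , 0.0334]), array([0.018 , 0.0238]), array([0.0192, 0.034 ])]
0.24 [array([0.026 , 0.0342]), array([0.0261, 0.0388]), array([0.0154, 0.0347])]
```

```bash
sed -i 's/^f=.*/g=lambda p,l:w(p,(l[0]+(p[3]*1000 if l[2]==18 else 0),l[1],l[2]))\nf=lambda p:np.concatenate([proj(c,g(p,l))-uv for c,uv,l in obs])/; s/\[.65,0,0\]/[.65,0,0,0]/' fit.py; python3 fit.py; grep -n loss fit.py
```

```text
[ 0.63589194 -0.07211475 -0.24349216 -0.01485802]
[[-1.2  0.2]
 [ 0.   0.4]
 [ 0.3  0. ]
 [ 0.2 -1.4]
 [-0.9 -0.3]
 [ 0.3 -0.9]
 [-1.5 -0.6]
 [-0.6  0.4]
 [ 0.5 -0.7]
 [-0.3 -0. ]
 [-1.5 -0.6]
 [ 0.2 -1.5]
 [ 0.3  0.9]
 [ 2.  -3.1]
 [ 0.4  0.8]
 [-1.8 -0.9]
 [-0.5 -2.2]]
knob [ 0.46120159 -0.02871797  0.047     ]
0.16 [array([0.0374, 0.0327]), array([-0.011 , -0.0198]), array([0.0261, 0.0332])]
0.18 [array([0.0334, 0.0334]), array([-0.0029, -0.0048]), array([0.0222, 0.0339])]
0.2 [array([0.0294, 0.0341]), array([0.0052, 0.0102]), array([0.0184, 0.0346])]
0.22 [array([0.0254, 0.0348]), array([0.0133, 0.0252]), array([0.0145, 0.0354])]
0.24 [array([0.0214, 0.0356]), array([0.0214, 0.0402]), array([0.0107, 0.0361])]
16:r=least_squares(f,[.65,0,0,0],loss='soft_l1')
```

Call:
drive_tool:
  deltas:
    - {"slide": [0,0,-0.2],"delta_rot": [0,0,-0.0562],"hand": 0}
    - {"slide": [0,0,-0.2],"delta_rot": [0,0,-0.0562],"hand": 0}
    - {"slide": [0,0,0],"delta_rot": [0,0,-0.0562],"hand": 0}
    - {"slide": [0,0,0],"delta_rot": [0,0,-0.0562],"hand": 0}
    - {"slide": [0,0,0],"delta_rot": [0,0,-0.0562],"hand": 0}

```text
time_s: 0.78
eef_pos: [0.2469, -0.5191, 0.2509]
eef_rot: [-0.0, 0.786, 0.618, 0.0]
wrist_force: [-0.9, -0.7, 0.4]
opening: 0.003
```

```bash
cat > st.py <<'E'
from h import *
from scipy.spatial.transform import Rotation as Ro
from fit import r
P=r.x
def loc(x):
    c,s=np.cos(P[2]),np.sin(P[2]);d=np.array(x)[:2]-P[:2];return np.array([c*d[0]+s*d[1],-s*d[0]+c*d[1],x[2]])
def st():
    o=ctrl.get_obs();q=o['eef_rot'];R=Ro.from_quat([q[1],q[2],q[3],q[0]]).as_matrix()
    c,s=np.cos(P[2]),np.sin(P[2]);F=o['wrist_force']
    print('t',o['time_s'],'local mm',(loc(o['eef_pos'])*1000).round(1),'F local',np.round([c*F[0]+s*F[1],-s*F[0]+c*F[1],F[2]],2),'open',round(o['opening'],3),'tooly ang',np.degrees(np.arctan2(R[1,1],R[0,1])).round(2),'target',np.degrees(P[2]).round(2),'tilt',R[:2,2].round(3),'q',o['q'].round(2))
if __name__=='__main__': st()
E
python3 st.py
```

```text
t 0.775 local mm [-269.8 -527.6  250.9] F local [-0.71 -0.94  0.38] open 0.003 tooly ang -13.66 target -13.95 tilt [-0.     0.001] q [-1.33  0.16  1.59 -0.    1.39 -1.09]
```

Call:
drive_tool:
  deltas:
    - {"slide": [1,0.08,0],"delta_rot": [0,0,0],"hand": 0}
    - {"slide": [1,0.08,0],"delta_rot": [0,0,0],"hand": 0}
    - {"slide": [1,0.08,0],"delta_rot": [0,0,0],"hand": 0}
    - {"slide": [1,0.08,0],"delta_rot": [0,0,0],"hand": 0}
    - {"slide": [1,0.08,0],"delta_rot": [0,0,0],"hand": 0}

```text
time_s: 1.4
eef_pos: [0.3269, -0.2799, 0.2511]
eef_rot: [-0.0, 0.788, 0.616, 0.0]
wrist_force: [0.2, 0.8, 0.6]
opening: 0.002
```

Call:
drive_tool:
  deltas:
    - {"slide": [1,0.08,0],"delta_rot": [0,0,0],"hand": 0}
    - {"slide": [1,0.08,0],"delta_rot": [0,0,0],"hand": 0}
    - {"slide": [1,0.08,0],"delta_rot": [0,0,0],"hand": 0}
    - {"slide": [1,0.08,0],"delta_rot": [0,0,0],"hand": 0}
    - {"slide": [1,0.08,0],"delta_rot": [0,0,0],"hand": 0}

```text
time_s: 2.02
eef_pos: [0.4068, -0.0422, 0.2513]
eef_rot: [0.0, 0.788, 0.616, 0.0]
wrist_force: [0.7, 0.4, 0.3]
opening: 0.001
```

```bash
python3 - <<'E'
from st import *
st(); c=snap('wrist','w1'); c=snap('top','top1')
E
```

```text
t 2.025 local mm [-229.6  -26.2  251.3] F local [0.61 0.54 0.27] open 0.001 tooly ang -14.0 target -13.95 tilt [ 0. -0.] q [-0.4  -0.23  1.97 -0.    1.4  -0.15]
```

View pics/w1.png

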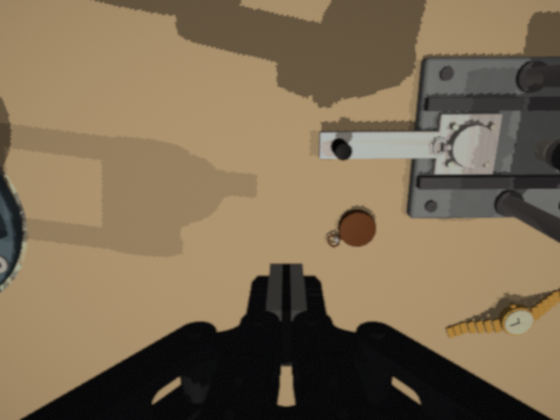

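```bash
python3 - <<'E'
from st import *
from fit import w
c=dict(np.load('pics/w1.npz'))
for l in [(-180,0,65),(-180,0,29),(-55,0,47),(-100,80,18),(-100,-80,18)]: print(l,proj(c,w(P,l)).round(1))
crop('w1',300,90,440,190,5)
b=ctrl.camera('wrist')
E
```

```text
(-180, 0, 65) [342.3 150.1]
(-180, 0, 29) [337. 144.]
(-55, 0, 47) [476.  146.7]
(-100, 80, 18) [425.7  55.1]
(-100, -80, 18) [408.4 218.4]
```

View pics/w1_c300_90.png

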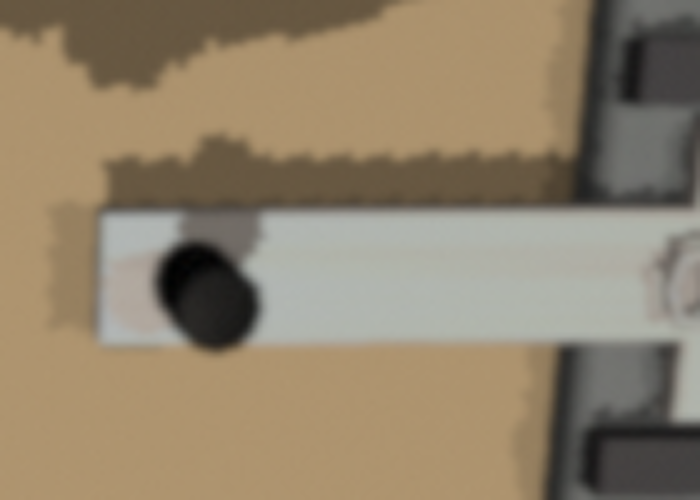

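Call:
drive_tool:
  deltas:
    - {"slide": [0.26,0.146,0.5],"delta_rot": [0,0,0],"hand": 0}
    - {"slide": [0.264,0.146,0.9],"delta_rot": [0,0,0],"hand": 0}
    - {"slide": [0,0,1],"delta_rot": [0,0,0],"hand": 0}
    - {"slide": [0,0,1],"delta_rot": [0,0,0],"hand": 0}
    - {"slide": [0,0,0.78],"delta_rot": [0,0,0],"hand": 0}

```text
time_s: 2.8
eef_pos: [0.4261, -0.0231, 0.0403]
eef_rot: [-0.001, 0.788, 0.615, -0.001]
wrist_force: [0.7, -0.4, -1.1]
opening: 0.001
```

```bash
python3 st.py
```

```text
t 2.8 local mm [-215.4   -3.    40.3] F local [ 0.81 -0.26 -1.14] open 0.001 tooly ang -14.08 target -13.95 tilt [-0.002  0.   ] q [-0.33  0.14  2.1  -0.    0.9  -0.09]
```

Call:
drive_tool:
  deltas:
    - {"slide": [0.03,0.2,0],"delta_rot": [0,0,0],"hand": 0}
    - {"slide": [0,0.2,0],"delta_rot": [0,0,0],"hand": 0}
    - {"slide": [0,0.2,0],"delta_rot": [0,0,0],"hand": 0}
    - {"slide": [0,0.2,0],"delta_rot": [0,0,0],"hand": 0}
    - {"slide": [0,0.2,0],"delta_rot": [0,0,0],"hand": 0}

```text
time_s: 3.42
eef_pos: [0.4774, -0.0331, 0.0433]
eef_rot: [0.001, 0.788, 0.616, 0.0]
wrist_force: [-4.5, -0.8, 2.5]
opening: -0.002
```

```bash
python3 - <<'E'
from st import *
st(); c=snap('wrist','w2')
E
```

```text
t 3.425 local mm [-163.2   -0.4   43.3] F local [-4.14 -1.85  2.54] open -0.002 tooly ang -13.98 target -13.95 tilt [ 0.002 -0.001] q [-0.32  0.24  1.98 -0.    0.93 -0.07]
```

View pics/w2.png

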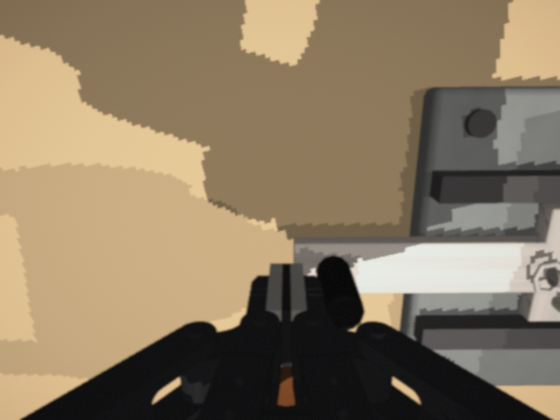

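Call:
drive_tool:
  deltas:
    - {"slide": [0,0.06,0],"delta_rot": [0,0,0],"hand": 0}
    - {"slide": [0,0.06,0],"delta_rot": [0,0,0],"hand": 0}
    - {"slide": [0,0.06,0],"delta_rot": [0,0,0],"hand": 0}
    - {"slide": [0,0.04,0],"delta_rot": [0,0,0],"hand": 0}
    - {"slide": [0,0.04,0],"delta_rot": [0,0,0],"hand": 0}

```text
time_s: 4.1
eef_pos: [0.4887, -0.0355, 0.0423]
eef_rot: [-0.0, 0.788, 0.616, 0.0]
wrist_force: [-3.3, 1.1, 2.3]
opening: -0.003
```

```bash
python3 - <<'E'
from st import *
st(); c=snap('wrist','w3')
E
```

```text
t 4.1 local mm [-151.7    0.    42.3] F local [-3.5   0.26  2.32] open -0.003 tooly ang -13.99 target -13.95 tilt [-0.  0.] q [-0.32  0.26  1.95  0.    0.93 -0.07]
```

View pics/w3.png

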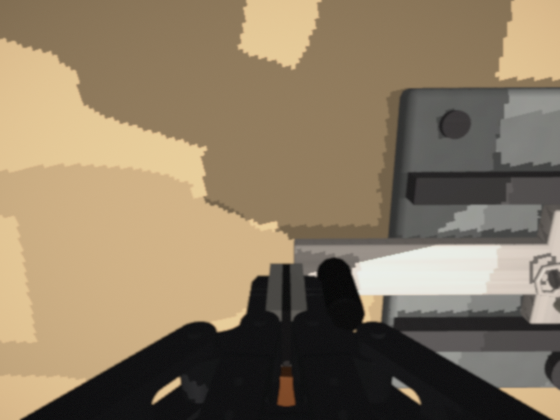

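Call:
drive_tool:
  deltas:
    - {"slide": [0,0.03,0],"delta_rot": [0,0,0],"hand": 0}
    - {"slide": [0,0.03,0],"delta_rot": [0,0,0],"hand": 0}
    - {"slide": [0,0.03,0],"delta_rot": [0,0,0],"hand": 0}
    - {"slide": [0,0.02,0],"delta_rot": [0,0,0],"hand": 0}
    - {"slide": [0,0,0],"delta_rot": [0,0,0],"hand": 0}

```text
time_s: 4.78
eef_pos: [0.4941, -0.0371, 0.0422]
eef_rot: [0.0, 0.788, 0.616, 0.0]
wrist_force: [-1.8, 2.1, 0.4]
opening: 0.002
```

```bash
python3 st.py
```

```text
t 4.775 local mm [-146.1   -0.2   42.2] F local [-2.23  1.6   0.43] open 0.002 tooly ang -13.99 target -13.95 tilt [ 0. -0.] q [-0.31  0.27  1.93  0.    0.93 -0.07]
```

Call:
drive_tool:
  deltas:
    - {"slide": [0,0.03,0],"delta_rot": [0,0,0],"hand": 0}
    - {"slide": [0,0.02,0],"delta_rot": [0,0,0],"hand": 0}
    - {"slide": [0,0.02,0],"delta_rot": [0,0,0],"hand": 0}
    - {"slide": [0,0.02,0],"delta_rot": [0,0,0],"hand": 0}
    - {"slide": [0,0,0],"delta_rot": [0,0,0],"hand": 0}

```text
time_s: 5.4
eef_pos: [0.4947, -0.0371, 0.0418]
eef_rot: [-0.003, 0.788, 0.616, -0.003]
wrist_force: [-17.0, 4.2, 13.5]
opening: -0.002
```

```bash
python3 st.py
```

```text
t 5.4 local mm [-1.454e+02 -1.000e-01  4.180e+01] F local [-17.51  -0.03  13.51] open -0.002 tooly ang -13.95 target -13.95 tilt [-0.008  0.002] q [-0.31  0.28  1.93 -0.    0.94 -0.07]
```

Call:
drive_tool:
  deltas:
    - {"slide": [0,-0.6,0],"delta_rot": [0,0,0],"hand": 0}
    - {"slide": [0,-0.2,-0.8],"delta_rot": [0,0,0],"hand": 0}
    - {"slide": [0,0,-1],"delta_rot": [0,0,0],"hand": 0}
    - {"slide": [0,0,-1],"delta_rot": [0,0,0],"hand": 0}
    - {"slide": [0,0,-1],"delta_rot": [0,0,0],"hand": 0}

```text
time_s: 6.02
eef_pos: [0.4601, -0.029, 0.2346]
eef_rot: [0.001, 0.788, 0.616, 0.001]
wrist_force: [0.9, -0.7, -0.2]
opening: -0.001
```

Call:
drive_tool:
  deltas:
    - {"slide": [0,0,-1],"delta_rot": [0,0,0],"hand": 0.6}
    - {"slide": [0,0.8,-0.7],"delta_rot": [0,0,0],"hand": 0.6}
    - {"slide": [0,1,0],"delta_rot": [0,0,0],"hand": 0.6}
    - {"slide": [0,1,0],"delta_rot": [0,0,0],"hand": 0.6}
    - {"slide": [0,0.8,0],"delta_rot": [0,0,0],"hand": 0.6}

```text
time_s: 6.65
eef_pos: [0.6365, -0.0731, 0.3175]
eef_rot: [0.001, 0.788, 0.615, 0.0]
wrist_force: [0.1, 0.2, 1.4]
opening: 0.599
```

```bash
python3 - <<'E'
from st import *
st(); snap('wrist','w4');snap('top','top4');snap('scene','scene4');crop('scene4',195,165,335,285,5)
crop('top4',245,140,345,260,5)
E
```

```text
t 6.65 local mm [  0.8  -0.9 317.5] F local [0.09 0.2  1.37] open 0.599 tooly ang -14.03 target -13.95 tilt [ 0.002 -0.001] q [-0.3   0.27  1.33 -0.    1.54 -0.05]
```

View pics/w4.png

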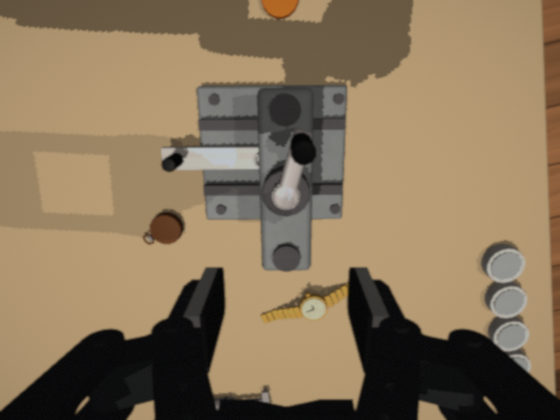

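View pics/scene4_c195_165.png

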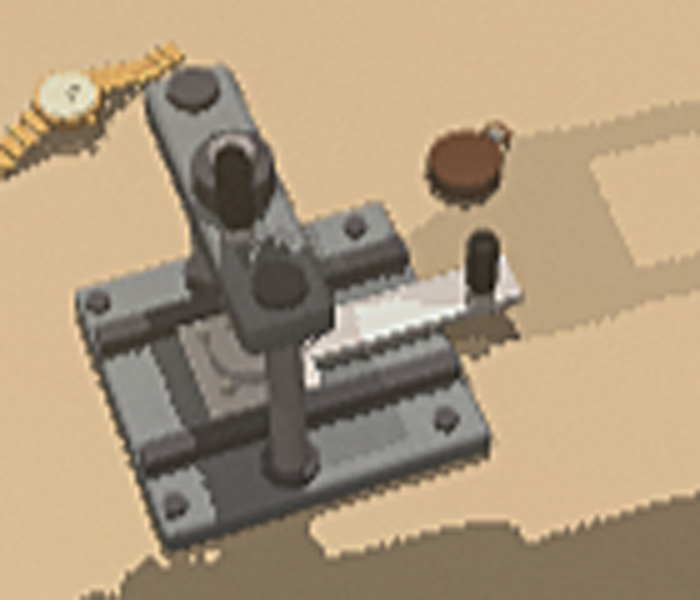

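```bash
python3 - <<'E'
from h import *
crop('w4',240,70,350,230,5)
crop('scene4',225,180,260,215,16)
E
```

```text
(no output)
```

View pics/w4_c240_70.png

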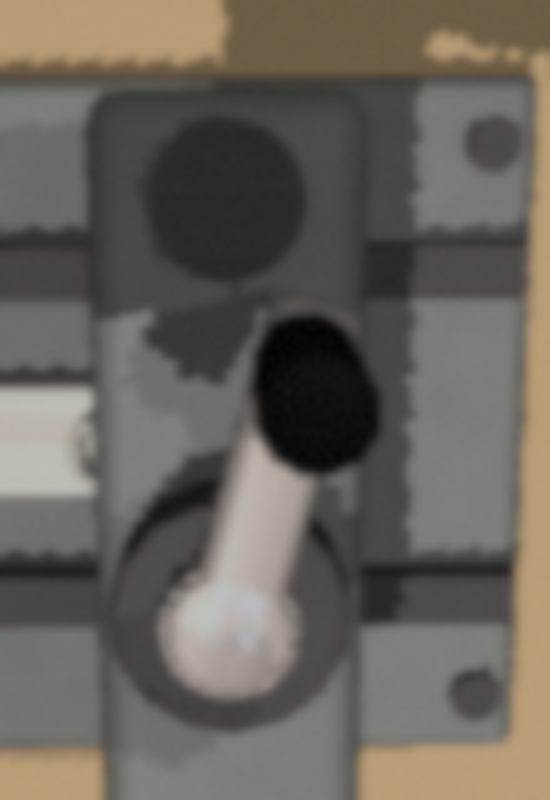

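View pics/scene4_c225_180.png

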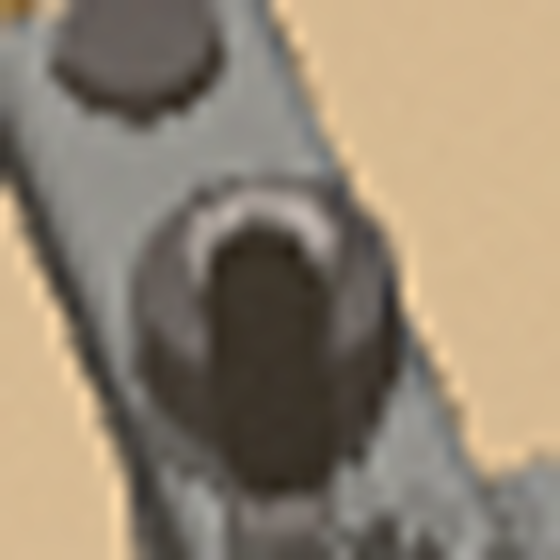

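```bash
cat > k.py <<'E'
from st import *
from fit import w,T,tp
from scipy.optimize import least_squares
W=dict(np.load('pics/w4.npz'));S=dict(np.load('pics/scene4.npz'))
K=lambda a,dz,z,dx,dy:w(P,(42*np.sin(a)+dx,42*np.cos(a)+dy,z*1000+dz))
ob=[(W,(303.6,152),20,1),(W,(300.2,144),-22,1),(S,(241.3,195.8),20,1),(S,(242.3,207.7),-22,1)]
f=lambda p:np.concatenate([(proj(c,K(p[0],dz,p[1],p[2],p[3]))-np.array(uv))*wt for c,uv,dz,wt in ob]+[np.array(p[2:])/2])
r=least_squares(f,[.3,.21,0,0]);print(r.x,f(r.x).round(1))
a,z=r.x[:2];print('knob local',42*np.sin(a)+r.x[2],42*np.cos(a)+r.x[3],z)
for l in[(0,62,160),(0,-62,160),(-180+55,0,65),(-100,80,18),(70,80,18)]:print(l,proj(W,w(P,l)).round(1))
for z in(.19,.2,.21):print(z,loc(ray(W,(285.6,196.6),z)).round(4))
E
python3 k.py
```

```text
[ 0.28275781  0.21285385 -0.01451148 -0.04993713] [-0.6  0.9  0.1 -1.3 -1.  -0.2 -0.9  0.3 -0.  -0. ]
knob local 11.703698583977731 40.28222810819585 0.21285385320612693
(0, 62, 160) [283.8 108.5]
(0, -62, 160) [284.3 255.7]
(-125, 0, 65) [166.1 163.9]
(-100, 80, 18) [194.1  84.4]
(70, 80, 18) [347.2  84.1]
0.19 [0.0012 0.0004 0.19  ]
0.2 [0.0012 0.0033 0.2   ]
0.21 [0.0012 0.0062 0.21  ]
```

Call:
drive_tool:
  deltas:
    - {"slide": [0.4,0.1,0.2],"delta_rot": [0,0,0],"hand": 0.6}
    - {"slide": [0.424,0.118,0.4],"delta_rot": [0,0,0],"hand": 0.6}
    - {"slide": [0,0,0.5],"delta_rot": [0,0,0],"hand": 0.6}
    - {"slide": [0,0,0.1],"delta_rot": [0,0,0],"hand": 0.6}
    - {"slide": [0,0,0],"delta_rot": [0,0,0],"hand": 0.6}

```text
time_s: 7.42
eef_pos: [0.6544, -0.0337, 0.2569]
eef_rot: [-0.0, 0.788, 0.616, -0.0]
wrist_force: [-0.0, 0.1, 0.1]
opening: 0.606
```

```bash
python3 - <<'E'
from st import *
st(); snap('wrist','w5')
E
```

```text
t 7.425 local mm [  8.7  41.7 256.9] F local [-0.05  0.1   0.13] open 0.606 tooly ang -13.95 target -13.95 tilt [-0.001  0.   ] q [-0.23  0.34  1.36  0.    1.44  0.01]
```

View pics/w5.png

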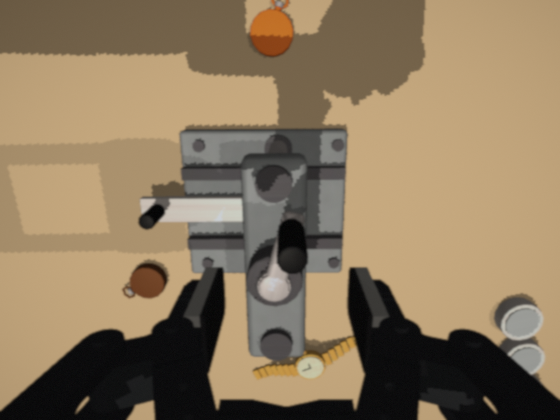

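Call:
drive_tool:
  deltas:
    - {"slide": [-0.028,0.06,0.3],"delta_rot": [0,0,0],"hand": 0.6}
    - {"slide": [0,0,0.4],"delta_rot": [0,0,0],"hand": 0.6}
    - {"slide": [0,0,0.3],"delta_rot": [0,0,0],"hand": 0.6}
    - {"slide": [0,0,0.16],"delta_rot": [0,0,0],"hand": 0.6}
    - {"slide": [0,0,0],"delta_rot": [0,0,0],"hand": 0.6}

```text
time_s: 8.1
eef_pos: [0.6568, -0.0367, 0.1982]
eef_rot: [-0.001, 0.788, 0.616, -0.001]
wrist_force: [0.1, 0.3, -0.6]
opening: 0.601
```

```bash
python3 - <<'E'
from st import *
st(); snap('wrist','w6')
E
```

```text
t 8.1 local mm [ 11.8  39.5 198.2] F local [ 0.04  0.31 -0.63] open 0.601 tooly ang -14.0 target -13.95 tilt [-0.002  0.   ] q [-0.24  0.39  1.41  0.    1.34  0.01]
```

View pics/w6.png

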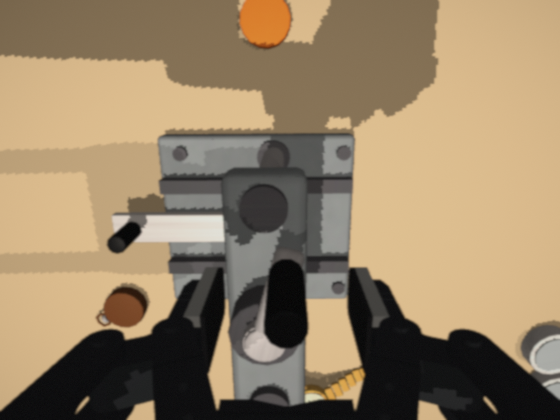

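Knob (287,305) stands centred between the open fingers (220 and 352). Close.

Call:
drive_tool:
  deltas:
    - {"slide": [0,0,0],"delta_rot": [0,0,0],"hand": 0}
    - {"slide": [0,0,0],"delta_rot": [0,0,0],"hand": 0}
    - {"slide": [0,0,0],"delta_rot": [0,0,0],"hand": 0}
    - {"slide": [0,0,0],"delta_rot": [0,0,0],"hand": 0}
    - {"slide": [0,0,0],"delta_rot": [0,0,0],"hand": 0}

```text
time_s: 8.78
eef_pos: [0.6573, -0.0367, 0.2003]
eef_rot: [0.0, 0.788, 0.616, 0.0]
wrist_force: [-3.8, 0.9, 6.1]
opening: 0.169
```

```bash
python3 - <<'E'
from st import *
st(); snap('wrist','w7')
E
```

```text
t 8.775 local mm [ 12.3  39.5 200.3] F local [-3.93 -0.08  6.07] open 0.169 tooly ang -13.99 target -13.95 tilt [ 0. -0.] q [-0.24  0.39  1.41 -0.    1.34  0.01]
```

View pics/w7.png

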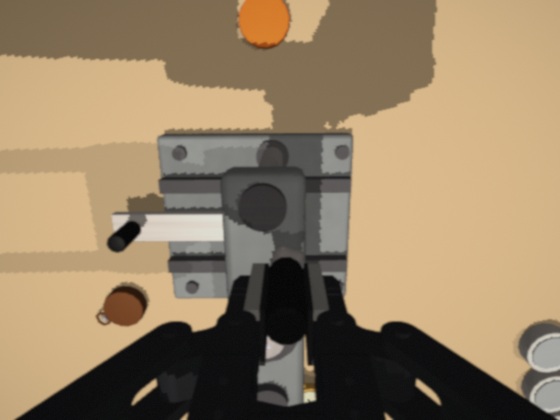

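```bash
cat > arc.py <<'E'
import sys,numpy as np
def rows(a0,das,R=42.):
    a=a0;out=[]
    for d in das:
        b=a+d;dx=R*(np.sin(b)-np.sin(a));dy=R*(np.cos(b)-np.cos(a));out.append((round(dy/50,3),round(dx/50,3)));a=b
    return out
if __name__=='__main__':
    a=float(sys.argv[1]);d=float(sys.argv[2]);n=int(sys.argv[3])
    for i in range(n):
        print(round(a,3),[[x,y,0] for x,y in rows(a,[d]*5)]);a+=5*d
E
python3 arc.py .295 .1 6
```

```text
0.295 [[np.float64(-0.028), np.float64(0.079), 0], [np.float64(-0.036), np.float64(0.076), 0], [np.float64(-0.044), np.float64(0.072), 0], [np.float64(-0.05), np.float64(0.067), 0], [np.float64(-0.057), np.float64(0.062), 0]]
0.795 [[np.float64(-0.063), np.float64(0.056), 0], [np.float64(-0.068), np.float64(0.049), 0], [np.float64(-0.073), np.float64(0.042), 0], [np.float64(-0.076), np.float64(0.035), 0], [np.float64(-0.08), np.float64(0.027), 0]]
1.295 [[np.float64(-0.082), np.float64(0.019), 0], [np.float64(-0.083), np.float64(0.011), 0], [np.float64(-0.084), np.float64(0.002), 0], [np.float64(-0.084), np.float64(-0.006), 0], [np.float64(-0.083), np.float64(-0.015), 0]]
1.795 [[np.float64(-0.081), np.float64(-0.023), 0], [np.float64(-0.078), np.float64(-0.031), 0], [np.float64(-0.075), np.float64(-0.038), 0], [np.float64(-0.07), np.float64(-0.046), 0], [np.float64(-0.066), np.float64(-0.052), 0]]
2.295 [[np.float64(-0.06), np.float64(-0.059), 0], [np.float64(-0.054), np.float64(-0.064), 0], [np.float64(-0.047), np.float64(-0.069), 0], [np.float64(-0.04), np.float64(-0.074), 0], [np.float64(-0.032), np.float64(-0.077), 0]]
2.795 [[np.float64(-0.025), np.float64(-0.08), 0], [np.float64(-0.016), np.float64(-0.082), 0], [np.float64(-0.008), np.float64(-0.084), 0], [np.float64(0.0), np.float64(-0.084), 0], [np.float64(0.009), np.float64(-0.084), 0]]
```

Call:
drive_tool:
  deltas:
    - {"slide": [-0.028,0.079,0],"delta_rot": [0,0,0],"hand": 0}
    - {"slide": [-0.036,0.076,0],"delta_rot": [0,0,0],"hand": 0}
    - {"slide": [-0.044,0.072,0],"delta_rot": [0,0,0],"hand": 0}
    - {"slide": [-0.05,0.067,0],"delta_rot": [0,0,0],"hand": 0}
    - {"slide": [-0.057,0.062,0],"delta_rot": [0,0,0],"hand": 0}

```text
time_s: 9.45
eef_pos: [0.6717, -0.0502, 0.2003]
eef_rot: [-0.001, 0.788, 0.616, 0.0]
wrist_force: [-5.5, 4.5, 7.3]
opening: 0.172
```

```bash
cat > s2.py <<'E'
from st import *
import sys,json
C=[float(v) for v in sys.argv[1:3]] if len(sys.argv)>2 else [0,-.5]
o=ctrl.get_obs();l=loc(o['eef_pos'])*1000;F=o['wrist_force'];c,s=np.cos(P[2]),np.sin(P[2])
f=np.array([c*F[0]+s*F[1],-s*F[0]+c*F[1]])
d=l[:2]-C;a=np.arctan2(d[0],d[1]);t=np.array([np.cos(a),-np.sin(a)]);rr=d/np.hypot(*d)
print('t',round(o['time_s'],2),'loc',l.round(1),'ang',round(a,3),'r',np.hypot(*d).round(1),'Ftan',(-f@t).round(2),'Frad',(f@rr).round(2),'Fz',F[2].round(1),'open',round(o['opening'],3))
open('log','a').write(json.dumps([o['time_s'],*l,*f,float(F[2])])+'\n')
E
python3 s2.py
```

```text
t 9.45 loc [ 29.5  29.9 200.3] ang 0.77 r 42.3 Ftan 6.7 Frad -2.32 Fz 7.3 open 0.172
```

Call:
drive_tool:
  deltas:
    - {"slide": [-0.063,0.056,0],"delta_rot": [0,0,0],"hand": 0}
    - {"slide": [-0.068,0.049,0],"delta_rot": [0,0,0],"hand": 0}
    - {"slide": [-0.073,0.042,0],"delta_rot": [0,0,0],"hand": 0}
    - {"slide": [-0.076,0.035,0],"delta_rot": [0,0,0],"hand": 0}
    - {"slide": [-0.08,0.027,0],"delta_rot": [0,0,0],"hand": 0}

```text
time_s: 10.07
eef_pos: [0.6784, -0.0695, 0.2003]
eef_rot: [-0.0, 0.788, 0.616, 0.002]
wrist_force: [-1.0, 7.6, 5.4]
opening: 0.165
```

```bash
python3 s2.py
```

```text
t 10.07 loc [ 40.6  12.7 200.3] ang 1.256 r 42.7 Ftan 7.68 Frad -0.42 Fz 5.4 open 0.165
```

Call:
drive_tool:
  deltas:
    - {"slide": [-0.082,0.019,0],"delta_rot": [0,0,0],"hand": 0}
    - {"slide": [-0.083,0.011,0],"delta_rot": [0,0,0],"hand": 0}
    - {"slide": [-0.084,0.002,0],"delta_rot": [0,0,0],"hand": 0}
    - {"slide": [-0.084,-0.006,0],"delta_rot": [0,0,0],"hand": 0}
    - {"slide": [-0.083,-0.015,0],"delta_rot": [0,0,0],"hand": 0}

```text
time_s: 10.7
eef_pos: [0.675, -0.0901, 0.2003]
eef_rot: [0.001, 0.788, 0.616, 0.002]
wrist_force: [4.4, 5.5, 3.2]
opening: 0.172
```

```bash
python3 s2.py
```

```text
t 10.7 loc [ 42.3  -8.1 200.3] ang 1.748 r 43.0 Ftan 6.79 Frad 1.76 Fz 3.2 open 0.172
```

Call:
drive_tool:
  deltas:
    - {"slide": [-0.081,-0.023,0],"delta_rot": [0,0,0],"hand": 0}
    - {"slide": [-0.078,-0.031,0],"delta_rot": [0,0,0],"hand": 0}
    - {"slide": [-0.075,-0.038,0],"delta_rot": [0,0,0],"hand": 0}
    - {"slide": [-0.07,-0.046,0],"delta_rot": [0,0,0],"hand": 0}
    - {"slide": [-0.066,-0.052,0],"delta_rot": [0,0,0],"hand": 0}

```text
time_s: 11.32
eef_pos: [0.6618, -0.1069, 0.2004]
eef_rot: [0.002, 0.788, 0.616, 0.003]
wrist_force: [6.4, 1.6, 1.3]
opening: 0.168
```

```bash
python3 s2.py
```

```text
t 11.32 loc [ 33.6 -27.5 200.4] ang 2.248 r 43.0 Ftan 6.06 Frad 2.64 Fz 1.3 open 0.168
```

Call:
drive_tool:
  deltas:
    - {"slide": [-0.06,-0.059,0],"delta_rot": [0,0,0],"hand": 0}
    - {"slide": [-0.054,-0.064,0],"delta_rot": [0,0,0],"hand": 0}
    - {"slide": [-0.047,-0.069,0],"delta_rot": [0,0,0],"hand": 0}
    - {"slide": [-0.04,-0.074,0],"delta_rot": [0,0,0],"hand": 0}
    - {"slide": [-0.032,-0.077,0],"delta_rot": [0,0,0],"hand": 0}

```text
time_s: 11.95
eef_pos: [0.6424, -0.1149, 0.2004]
eef_rot: [0.002, 0.788, 0.616, 0.002]
wrist_force: [6.7, -0.2, 0.6]
opening: 0.168
```

```bash
python3 s2.py
```

```text
t 11.95 loc [ 16.6 -40.  200.4] ang 2.743 r 42.8 Ftan 6.62 Frad 1.26 Fz 0.6 open 0.168
```

Call:
drive_tool:
  deltas:
    - {"slide": [-0.025,-0.08,0],"delta_rot": [0,0,0],"hand": 0}
    - {"slide": [-0.016,-0.082,0],"delta_rot": [0,0,0],"hand": 0}
    - {"slide": [-0.008,-0.084,0],"delta_rot": [0,0,0],"hand": 0}
    - {"slide": [0,-0.084,0],"delta_rot": [0,0,0],"hand": 0}
    - {"slide": [0.009,-0.084,0],"delta_rot": [0,0,0],"hand": 0}

```text
time_s: 12.58
eef_pos: [0.6216, -0.1126, 0.2004]
eef_rot: [0.003, 0.788, 0.616, 0.002]
wrist_force: [6.0, -3.0, -0.1]
opening: 0.167
```

```bash
python3 s2.py; python3 - <<'E'
import json,numpy as np
from scipy.optimize import least_squares
L=np.array([json.loads(l) for l in open('log')])
X=np.vstack([[12.3,39.5],L[:,1:3]])
r=least_squares(lambda p:np.hypot(X[:,0]-p[0],X[:,1]-p[1])-p[2],[0,0,42]);print(r.x,r.fun.round(2))
E
python3 arc.py 3.295 .04 6
```

```text
t 12.57 loc [ -4.1 -42.7 200.4] ang -3.045 r 42.4 Ftan 6.6 Frad 0.82 Fz -0.1 open 0.167
[ 0.86988441 -0.9682286  42.06681945] [-0.02  0.02  0.01 -0.02  0.    0.    0.  ]
3.295 [[np.float64(0.006), np.float64(-0.033), 0], [np.float64(0.007), np.float64(-0.033), 0], [np.float64(0.008), np.float64(-0.033), 0], [np.float64(0.01), np.float64(-0.032), 0], [np.float64(0.011), np.float64(-0.032), 0]]
3.495 [[np.float64(0.012), np.float64(-0.031), 0], [np.float64(0.013), np.float64(-0.031), 0], [np.float64(0.015), np.float64(-0.03), 0], [np.float64(0.016), np.float64(-0.03), 0], [np.float64(0.017), np.float64(-0.029), 0]]
3.695 [[np.float64(0.018), np.float64(-0.028), 0], [np.float64(0.019), np.float64(-0.027), 0], [np.float64(0.02), np.float64(-0.027), 0], [np.float64(0.021), np.float64(-0.026), 0], [np.float64(0.022), np.float64(-0.025), 0]]
3.895 [[np.float64(0.023), np.float64(-0.024), 0], [np.float64(0.024), np.float64(-0.023), 0], [np.float64(0.025), np.float64(-0.022), 0], [np.float64(0.026), np.float64(-0.021), 0], [np.float64(0.027), np.float64(-0.02), 0]]
4.095 [[np.float64(0.028), np.float64(-0.019), 0], [np.float64(0.029), np.float64(-0.018), 0], [np.float64(0.029), np.float64(-0.017), 0], [np.float64(0.03), np.float64(-0.015), 0], [np.float64(0.03), np.float64(-0.014), 0]]
4.295 [[np.float64(0.031), np.float64(-0.013), 0], [np.float64(0.031), np.float64(-0.012), 0], [np.float64(0.032), np.float64(-0.01), 0], [np.float64(0.032), np.float64(-0.009), 0], [np.float64(0.033), np.float64(-0.008), 0]]
```

```bash
python3 arc.py 3.295 .1 1;python3 arc.py 3.795 .04 24 | sed 's/np.float64(\([-0-9.]*\))/\1/g'
```

```text
3.295 [[np.float64(0.017), np.float64(-0.082), 0], [np.float64(0.025), np.float64(-0.08), 0], [np.float64(0.033), np.float64(-0.077), 0], [np.float64(0.041), np.float64(-0.074), 0], [np.float64(0.048), np.float64(-0.069), 0]]
3.795 [[0.021, -0.026, 0], [0.022, -0.025, 0], [0.023, -0.025, 0], [0.024, -0.024, 0], [0.025, -0.023, 0]]
3.995 [[0.026, -0.022, 0], [0.027, -0.021, 0], [0.027, -0.019, 0], [0.028, -0.018, 0], [0.029, -0.017, 0]]
4.195 [[0.03, -0.016, 0], [0.03, -0.015, 0], [0.031, -0.014, 0], [0.031, -0.012, 0], [0.032, -0.011, 0]]
4.395 [[0.032, -0.01, 0], [0.032, -0.009, 0], [0.033, -0.007, 0], [0.033, -0.006, 0], [0.033, -0.005, 0]]
4.595 [[0.033, -0.003, 0], [0.034, -0.002, 0], [0.034, -0.001, 0], [0.034, 0.001, 0], [0.034, 0.002, 0]]
4.795 [[0.033, 0.003, 0], [0.033, 0.005, 0], [0.033, 0.006, 0], [0.033, 0.007, 0], [0.032, 0.009, 0]]
4.995 [[0.032, 0.01, 0], [0.032, 0.011, 0], [0.031, 0.013, 0], [0.031, 0.014, 0], [0.03, 0.015, 0]]
5.195 [[0.029, 0.016, 0], [0.029, 0.017, 0], [0.028, 0.018, 0], [0.027, 0.02, 0], [0.026, 0.021, 0]]
5.395 [[0.026, 0.022, 0], [0.025, 0.023, 
[... 950 characters left out ...]
8, 0], [-0.029, 0.017, 0], [-0.03, 0.015, 0]]
7.395 [[-0.03, 0.014, 0], [-0.031, 0.013, 0], [-0.031, 0.012, 0], [-0.032, 0.011, 0], [-0.032, 0.009, 0]]
7.595 [[-0.033, 0.008, 0], [-0.033, 0.007, 0], [-0.033, 0.005, 0], [-0.033, 0.004, 0], [-0.033, 0.003, 0]]
7.795 [[-0.034, 0.001, 0], [-0.034, -0.0, 0], [-0.034, -0.001, 0], [-0.033, -0.003, 0], [-0.033, -0.004, 0]]
7.995 [[-0.033, -0.005, 0], [-0.033, -0.007, 0], [-0.033, -0.008, 0], [-0.032, -0.009, 0], [-0.032, -0.011, 0]]
8.195 [[-0.031, -0.012, 0], [-0.031, -0.013, 0], [-0.03, -0.014, 0], [-0.03, -0.016, 0], [-0.029, -0.017, 0]]
8.395 [[-0.028, -0.018, 0], [-0.028, -0.019, 0], [-0.027, -0.02, 0], [-0.026, -0.021, 0], [-0.025, -0.022, 0]]
```

Call:
drive_tool:
  deltas:
    - {"slide": [0.017,-0.082,0],"delta_rot": [0,0,0],"hand": 0}
    - {"slide": [0.025,-0.08,0],"delta_rot": [0,0,0],"hand": 0}
    - {"slide": [0.033,-0.077,0],"delta_rot": [0,0,0],"hand": 0}
    - {"slide": [0.041,-0.074,0],"delta_rot": [0,0,0],"hand": 0}
    - {"slide": [0.048,-0.069,0],"delta_rot": [0,0,0],"hand": 0}

```text
time_s: 13.2
eef_pos: [0.6047, -0.1007, 0.2004]
eef_rot: [0.003, 0.788, 0.615, 0.001]
wrist_force: [3.2, -5.5, 0.6]
opening: 0.165
```

```bash
python3 s2.py .87 -.97
```

```text
t 13.2 loc [-23.4 -35.3 200.4] ang -2.526 r 42.0 Ftan 6.22 Frad 1.16 Fz 0.6 open 0.165
```

Call:
drive_tool:
  deltas:
    - {"slide": [0.021,-0.026,0],"delta_rot": [0,0,0],"hand": 0}
    - {"slide": [0.022,-0.025,0],"delta_rot": [0,0,0],"hand": 0}
    - {"slide": [0.023,-0.025,0],"delta_rot": [0,0,0],"hand": 0}
    - {"slide": [0.024,-0.024,0],"delta_rot": [0,0,0],"hand": 0}
    - {"slide": [0.025,-0.023,0],"delta_rot": [0,0,0],"hand": 0}

```text
time_s: 13.82
eef_pos: [0.5999, -0.0939, 0.2003]
eef_rot: [0.003, 0.788, 0.615, 0.001]
wrist_force: [2.0, -5.8, 1.2]
opening: 0.169
```

```bash
python3 s2.py .87 -.97
```

```text
t 13.82 loc [-29.7 -29.8 200.3] ang -2.327 r 42.0 Ftan 6.01 Frad 1.1 Fz 1.2 open 0.169
```

Call:
drive_tool:
  deltas:
    - {"slide": [0.026,-0.022,0],"delta_rot": [0,0,0],"hand": 0}
    - {"slide": [0.027,-0.021,0],"delta_rot": [0,0,0],"hand": 0}
    - {"slide": [0.027,-0.019,0],"delta_rot": [0,0,0],"hand": 0}
    - {"slide": [0.028,-0.018,0],"delta_rot": [0,0,0],"hand": 0}
    - {"slide": [0.029,-0.017,0],"delta_rot": [0,0,0],"hand": 0}

```text
time_s: 14.45
eef_pos: [0.5966, -0.0861, 0.2003]
eef_rot: [0.003, 0.788, 0.615, 0.0]
wrist_force: [1.0, -6.5, 2.1]
opening: 0.166
```

```bash
python3 s2.py .87 -.97
```

```text
t 14.45 loc [-34.8 -23.1 200.3] ang -2.126 r 42.0 Ftan 6.45 Frad 1.06 Fz 2.1 open 0.166
```

Call:
drive_tool:
  deltas:
    - {"slide": [0.03,-0.016,0],"delta_rot": [0,0,0],"hand": 0}
    - {"slide": [0.03,-0.015,0],"delta_rot": [0,0,0],"hand": 0}
    - {"slide": [0.031,-0.014,0],"delta_rot": [0,0,0],"hand": 0}
    - {"slide": [0.031,-0.012,0],"delta_rot": [0,0,0],"hand": 0}
    - {"slide": [0.032,-0.011,0],"delta_rot": [0,0,0],"hand": 0}

```text
time_s: 15.08
eef_pos: [0.5948, -0.0779, 0.2003]
eef_rot: [0.002, 0.788, 0.615, -0.0]
wrist_force: [-0.7, -6.3, 2.3]
opening: 0.169
```

```bash
python3 s2.py .87 -.97
```

```text
t 15.07 loc [-38.5 -15.5 200.3] ang -1.925 r 41.9 Ftan 6.18 Frad 1.44 Fz 2.3 open 0.169
```

Call:
drive_tool:
  deltas:
    - {"slide": [0.032,-0.01,0],"delta_rot": [0,0,0],"hand": 0}
    - {"slide": [0.032,-0.009,0],"delta_rot": [0,0,0],"hand": 0}
    - {"slide": [0.033,-0.007,0],"delta_rot": [0,0,0],"hand": 0}
    - {"slide": [0.033,-0.006,0],"delta_rot": [0,0,0],"hand": 0}
    - {"slide": [0.033,-0.005,0],"delta_rot": [0,0,0],"hand": 0}

```text
time_s: 15.7
eef_pos: [0.5947, -0.0694, 0.2003]
eef_rot: [0.002, 0.788, 0.615, -0.0]
wrist_force: [-0.6, -6.9, 4.3]
opening: 0.164
```

```bash
python3 s2.py .87 -.97
```

```text
t 15.7 loc [-40.6  -7.3 200.3] ang -1.723 r 42.0 Ftan 6.94 Frad -0.02 Fz 4.3 open 0.164
```

Call:
drive_tool:
  deltas:
    - {"slide": [0.033,-0.003,0],"delta_rot": [0,0,0],"hand": 0}
    - {"slide": [0.034,-0.002,0],"delta_rot": [0,0,0],"hand": 0}
    - {"slide": [0.034,-0.001,0],"delta_rot": [0,0,0],"hand": 0}
    - {"slide": [0.034,0.001,0],"delta_rot": [0,0,0],"hand": 0}
    - {"slide": [0.034,0.002,0],"delta_rot": [0,0,0],"hand": 0}

```text
time_s: 16.32
eef_pos: [0.5964, -0.061, 0.2003]
eef_rot: [0.002, 0.788, 0.615, -0.001]
wrist_force: [-2.5, -5.9, 3.7]
opening: 0.164
```

```bash
python3 s2.py .87 -.97
```

```text
t 16.32 loc [-41.    1.2 200.3] ang -1.519 r 41.9 Ftan 6.36 Frad 0.71 Fz 3.7 open 0.164
```

Call:
drive_tool:
  deltas:
    - {"slide": [0.033,0.003,0],"delta_rot": [0,0,0],"hand": 0}
    - {"slide": [0.033,0.005,0],"delta_rot": [0,0,0],"hand": 0}
    - {"slide": [0.033,0.006,0],"delta_rot": [0,0,0],"hand": 0}
    - {"slide": [0.033,0.007,0],"delta_rot": [0,0,0],"hand": 0}
    - {"slide": [0.032,0.009,0],"delta_rot": [0,0,0],"hand": 0}

```text
time_s: 16.95
eef_pos: [0.5996, -0.0533, 0.2003]
eef_rot: [0.001, 0.788, 0.615, -0.001]
wrist_force: [-3.3, -5.7, 4.3]
opening: 0.169
```

```bash
python3 s2.py .87 -.97
```

```text
t 16.95 loc [-39.7   9.5 200.3] ang -1.318 r 41.9 Ftan 6.55 Frad 0.2 Fz 4.3 open 0.169
```

Call:
drive_tool:
  deltas:
    - {"slide": [0.032,0.01,0],"delta_rot": [0,0,0],"hand": 0}
    - {"slide": [0.032,0.011,0],"delta_rot": [0,0,0],"hand": 0}
    - {"slide": [0.031,0.013,0],"delta_rot": [0,0,0],"hand": 0}
    - {"slide": [0.031,0.014,0],"delta_rot": [0,0,0],"hand": 0}
    - {"slide": [0.03,0.015,0],"delta_rot": [0,0,0],"hand": 0}

```text
time_s: 17.58
eef_pos: [0.604, -0.0467, 0.2003]
eef_rot: [0.001, 0.788, 0.615, -0.001]
wrist_force: [-7.1, -5.7, 6.5]
opening: 0.17
```

```bash
python3 s2.py .87 -.97
```

```text
t 17.57 loc [-37.   17.  200.3] ang -1.128 r 41.9 Ftan 8.9 Frad 1.95 Fz 6.5 open 0.17
```

Call:
drive_tool:
  deltas:
    - {"slide": [0.029,0.016,0],"delta_rot": [0,0,0],"hand": 0}
    - {"slide": [0.029,0.017,0],"delta_rot": [0,0,0],"hand": 0}
    - {"slide": [0.028,0.018,0],"delta_rot": [0,0,0],"hand": 0}
    - {"slide": [0.027,0.02,0],"delta_rot": [0,0,0],"hand": 0}
    - {"slide": [0.026,0.021,0],"delta_rot": [0,0,0],"hand": 0}

```text
time_s: 18.2
eef_pos: [0.6099, -0.0408, 0.2003]
eef_rot: [0.001, 0.788, 0.616, -0.001]
wrist_force: [-6.3, -5.0, 7.3]
opening: 0.167
```

```bash
python3 s2.py .87 -.97
```

```text
t 18.2 loc [-32.7  24.1 200.3] ang -0.929 r 41.9 Ftan 8.1 Frad 0.13 Fz 7.3 open 0.167
```

Call:
drive_tool:
  deltas:
    - {"slide": [0.026,0.022,0],"delta_rot": [0,0,0],"hand": 0}
    - {"slide": [0.025,0.023,0],"delta_rot": [0,0,0],"hand": 0}
    - {"slide": [0.024,0.024,0],"delta_rot": [0,0,0],"hand": 0}
    - {"slide": [0.023,0.025,0],"delta_rot": [0,0,0],"hand": 0}
    - {"slide": [0.022,0.026,0],"delta_rot": [0,0,0],"hand": 0}

```text
time_s: 18.82
eef_pos: [0.617, -0.0361, 0.2003]
eef_rot: [0.0, 0.788, 0.616, -0.001]
wrist_force: [-8.0, -3.4, 8.4]
opening: 0.167
```

```bash
python3 s2.py .87 -.97
```

```text
t 18.82 loc [-27.   30.4 200.3] ang -0.727 r 42.0 Ftan 8.68 Frad 0.74 Fz 8.4 open 0.167
```

Call:
drive_tool:
  deltas:
    - {"slide": [0.021,0.026,0],"delta_rot": [0,0,0],"hand": 0}
    - {"slide": [0.02,0.027,0],"delta_rot": [0,0,0],"hand": 0}
    - {"slide": [0.019,0.028,0],"delta_rot": [0,0,0],"hand": 0}
    - {"slide": [0.018,0.029,0],"delta_rot": [0,0,0],"hand": 0}
    - {"slide": [0.016,0.029,0],"delta_rot": [0,0,0],"hand": 0}

```text
time_s: 19.45
eef_pos: [0.6247, -0.033, 0.2002]
eef_rot: [0.0, 0.788, 0.616, -0.001]
wrist_force: [-8.7, -3.6, 8.7]
opening: 0.167
```

```bash
python3 s2.py .87 -.97
```

```text
t 19.45 loc [-20.3  35.3 200.2] ang -0.529 r 42.0 Ftan 9.33 Frad -1.01 Fz 8.7 open 0.167
```

Call:
drive_tool:
  deltas:
    - {"slide": [0.015,0.03,0],"delta_rot": [0,0,0],"hand": 0}
    - {"slide": [0.014,0.031,0],"delta_rot": [0,0,0],"hand": 0}
    - {"slide": [0.013,0.031,0],"delta_rot": [0,0,0],"hand": 0}
    - {"slide": [0.011,0.032,0],"delta_rot": [0,0,0],"hand": 0}
    - {"slide": [0.01,0.032,0],"delta_rot": [0,0,0],"hand": 0}

```text
time_s: 20.08
eef_pos: [0.6328, -0.0314, 0.2002]
eef_rot: [-0.0, 0.788, 0.616, -0.001]
wrist_force: [-9.6, -2.8, 9.3]
opening: 0.167
```

```bash
python3 s2.py .87 -.97
```

```text
t 20.07 loc [-12.8  38.8 200.2] ang -0.332 r 42.0 Ftan 9.78 Frad -1.95 Fz 9.3 open 0.167
```

Call:
drive_tool:
  deltas:
    - {"slide": [0.009,0.032,0],"delta_rot": [0,0,0],"hand": 0}
    - {"slide": [0.008,0.033,0],"delta_rot": [0,0,0],"hand": 0}
    - {"slide": [0.006,0.033,0],"delta_rot": [0,0,0],"hand": 0}
    - {"slide": [0.005,0.033,0],"delta_rot": [0,0,0],"hand": 0}
    - {"slide": [0.004,0.033,0],"delta_rot": [0,0,0],"hand": 0}

```text
time_s: 20.7
eef_pos: [0.641, -0.0315, 0.2002]
eef_rot: [-0.001, 0.788, 0.616, -0.001]
wrist_force: [-10.4, -1.0, 9.4]
opening: 0.171
```

```bash
python3 s2.py .87 -.97
```

```text
t 20.7 loc [ -4.8  40.7 200.2] ang -0.136 r 42.0 Ftan 10.2 Frad -2.11 Fz 9.4 open 0.171
```

Call:
drive_tool:
  deltas:
    - {"slide": [0.002,0.034,0],"delta_rot": [0,0,0],"hand": 0}
    - {"slide": [0.001,0.034,0],"delta_rot": [0,0,0],"hand": 0}
    - {"slide": [0,0.034,0],"delta_rot": [0,0,0],"hand": 0}
    - {"slide": [-0.002,0.034,0],"delta_rot": [0,0,0],"hand": 0}
    - {"slide": [-0.003,0.033,0],"delta_rot": [0,0,0],"hand": 0}

```text
time_s: 21.32
eef_pos: [0.649, -0.0331, 0.2002]
eef_rot: [-0.001, 0.788, 0.616, -0.001]
wrist_force: [-10.5, 1.2, 9.8]
opening: 0.169
```

```bash
python3 s2.py .87 -.97
```

```text
t 21.32 loc [  3.3  41.  200.2] ang 0.059 r 42.1 Ftan 10.36 Frad -2.0 Fz 9.8 open 0.169
```

Call:
drive_tool:
  deltas:
    - {"slide": [-0.004,0.033,0],"delta_rot": [0,0,0],"hand": 0}
    - {"slide": [-0.006,0.033,0],"delta_rot": [0,0,0],"hand": 0}
    - {"slide": [-0.007,0.033,0],"delta_rot": [0,0,0],"hand": 0}
    - {"slide": [-0.008,0.033,0],"delta_rot": [0,0,0],"hand": 0}
    - {"slide": [-0.01,0.032,0],"delta_rot": [0,0,0],"hand": 0}

```text
time_s: 21.95
eef_pos: [0.6565, -0.0362, 0.2002]
eef_rot: [-0.001, 0.788, 0.616, -0.001]
wrist_force: [-10.9, 2.9, 10.7]
opening: 0.173
```

```bash
python3 s2.py .87 -.97
```

```text
t 21.95 loc [ 11.4  39.8 200.2] ang 0.252 r 42.1 Ftan 10.97 Frad -2.58 Fz 10.7 open 0.173
```

Call:
drive_tool:
  deltas:
    - {"slide": [-0.006,0.02,0],"delta_rot": [0,0,0],"hand": 0}
    - {"slide": [-0.006,0.02,0],"delta_rot": [0,0,0],"hand": 0}
    - {"slide": [-0.007,0.02,0],"delta_rot": [0,0,0],"hand": 0}
    - {"slide": [-0.007,0.02,0],"delta_rot": [0,0,0],"hand": 0}
    - {"slide": [-0.005,0.013,0],"delta_rot": [0,0,0],"hand": 0}

```text
time_s: 22.58
eef_pos: [0.6606, -0.0387, 0.2002]
eef_rot: [-0.002, 0.788, 0.616, -0.001]
wrist_force: [-11.7, 3.8, 9.5]
opening: 0.169
```

```bash
python3 s2.py .87 -.97
```

```text
t 22.57 loc [ 15.9  38.4 200.2] ang 0.365 r 42.1 Ftan 11.72 Frad -3.57 Fz 9.5 open 0.169
```

Call:
drive_tool:
  deltas:
    - {"slide": [0.008,-0.02,0],"delta_rot": [0,0,0],"hand": 0}
    - {"slide": [0.006,-0.015,0],"delta_rot": [0,0,0],"hand": 0}
    - {"slide": [0,0,0],"delta_rot": [0,0,0],"hand": 0}
    - {"slide": [0,0,0],"delta_rot": [0,0,0],"hand": 0}
    - {"slide": [0,0,0],"delta_rot": [0,0,0],"hand": 0}

```text
time_s: 23.2
eef_pos: [0.6604, -0.0387, 0.2002]
eef_rot: [0.0, 0.788, 0.616, -0.0]
wrist_force: [-5.3, -0.5, 6.4]
opening: 0.167
```

```bash
python3 s2.py .87 -.97
```

```text
t 23.2 loc [ 15.7  38.4 200.2] ang 0.361 r 42.1 Ftan 4.08 Frad -3.47 Fz 6.4 open 0.167
```

Call:
drive_tool:
  deltas:
    - {"slide": [0.006,-0.016,0],"delta_rot": [0,0,0],"hand": 0}
    - {"slide": [0,0,0],"delta_rot": [0,0,0],"hand": 0.6}
    - {"slide": [0,0,0],"delta_rot": [0,0,0],"hand": 0.6}
    - {"slide": [0,0,0],"delta_rot": [0,0,0],"hand": 0.6}
    - {"slide": [0,0,0],"delta_rot": [0,0,0],"hand": 0.6}

```text
time_s: 23.82
eef_pos: [0.6599, -0.0379, 0.1991]
eef_rot: [-0.0, 0.788, 0.616, -0.0]
wrist_force: [-0.0, -0.7, -0.9]
opening: 0.602
```

```bash
python3 - <<'E'
from st import *
st(); snap('wrist','w8')
E
```

```text
t 23.825 local mm [ 15.1  39.  199.1] F local [ 0.15 -0.7  -0.91] open 0.602 tooly ang -13.99 target -13.95 tilt [-0.  0.] q [-0.24  0.4   1.4   0.    1.34  0.01]
```

View pics/w8.png

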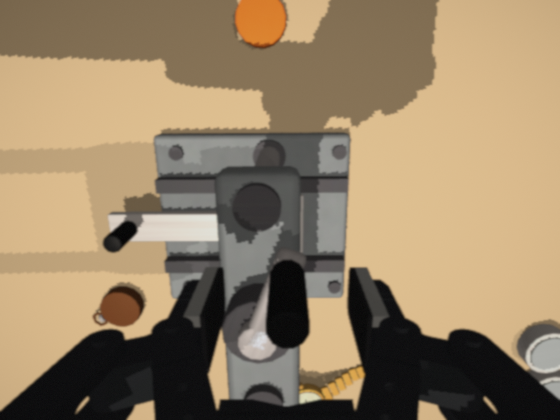

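Fingers are clear of the knob (288,305). Lift straight up.

Call:
drive_tool:
  deltas:
    - {"slide": [0,0,-0.4],"delta_rot": [0,0,0],"hand": 0.6}
    - {"slide": [0,0,-0.7],"delta_rot": [0,0,0],"hand": 0.6}
    - {"slide": [0,0,-0.7],"delta_rot": [0,0,0],"hand": 0.6}
    - {"slide": [0,0,-0.6],"delta_rot": [0,0,0],"hand": 0.6}
    - {"slide": [0,0,0],"delta_rot": [0,0,0],"hand": 0.6}

```text
time_s: 24.5
eef_pos: [0.6616, -0.0383, 0.3246]
eef_rot: [0.003, 0.788, 0.616, 0.003]
wrist_force: [0.6, -0.2, 0.7]
opening: 0.597
```

```bash
python3 - <<'E'
from st import *
st(); snap('wrist','w9');snap('scene','scene9');crop('scene9',195,165,335,285,5)
E
```

```text
t 24.5 local mm [ 16.8  39.  324.6] F local [0.64 0.   0.73] open 0.597 tooly ang -13.99 target -13.95 tilt [ 0.008 -0.002] q [-0.24  0.31  1.26  0.    1.56  0.01]
```

View pics/scene9_c195_165.png

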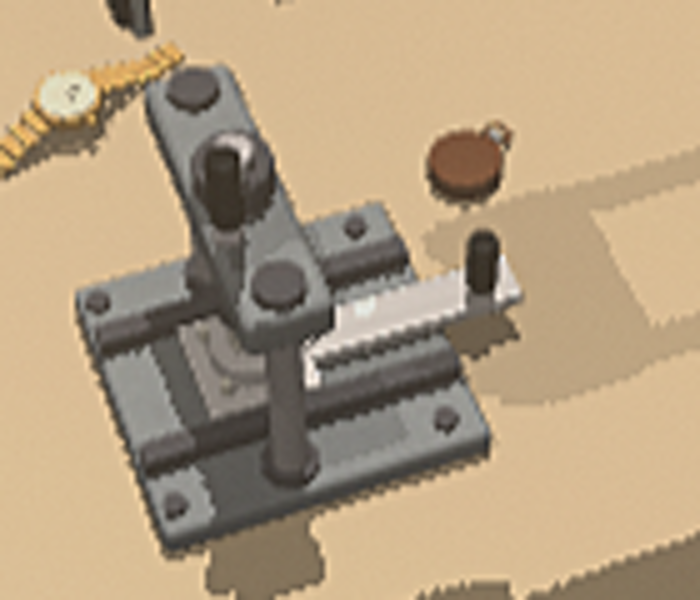

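View pics/w9.png

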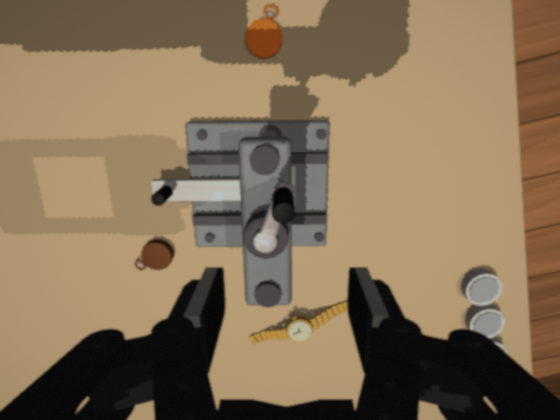

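```bash
python3 -c "
from bench import ctrl
print(ctrl.hand_in())"
```

```text
the job is handed in; nothing more can be done
None
```

The silver watch is under the ram and clamped about a quarter turn past the touch. I handed the job in at about 24.6 s of the 69 s allowed, with the gripper lifted clear.

- **Shuttle:** I pushed it in with closed fingers until it stopped moving and the force rose from about 3 N to 17 N. The pictures taken afterwards show it still home.
- **Touch:** I gripped the crank knob and turned it clockwise, reading the force about every 0.2 rad. The resistance jumped from about 6.4 N to 8.9 N between crank angles 4.97 and 5.16 rad, which I took as touch at about 5.07 rad.
- **Quarter turn:** I stopped about 1.57 rad past that, with the force risen to about 11.7 N. I took the load off the knob before letting go, and the crank stayed where it was.
- **Uncertainty:** Because of the spacing of the readings, the touch angle is known only to about ±0.1 rad (±6°). One reading disagreed slightly: 8.1 N just after the 8.9 N one. After that the force rose steadily. The rise from the touch was a bit steeper than the description gives, but the final total fits it.
- **Other things:** In the last pictures the wristwatch and the brown and orange watches had not visibly moved. I did not recheck the tray or the opener, but the arm went nowhere near them.

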